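# Pick the brass fitting from the mixed tray

## Robot

A 6-joint arm with a two-finger parallel gripper is mounted at the origin on a cart in front of the work surface, level with it; the furniture and walls round the work are solid. World frame = base frame: x ahead of the robot, y to its left, z up, the work surface at z = 0. Lengths are in m, angles in rad, forces in N, time in s.
With the tool pointing down it reaches from about 0.25 to 0.8 m from the base axis. Payload 3.9 kg.
Tool frame: the origin (TCP) lies midway between the tips of the shut fingers; the grasp point (between the pads) lies 19 mm behind it; x points along the fingers, z is the direction in which the jaws open and shut, and the axes are right-handed (so a half turn about x gives the same grasp; the last joint's range is limited). The gripper opens to 85 mm and grips with 20 to 120 N. Pads are 22 mm wide; open, the fingers measure 114 mm over their backs; the gripper's body (76 mm by 85 mm) begins 54 mm behind the grasp point. The pads swing forward as they close: fully open they stand 13 mm farther back than shut.
Start: joints at [-1.192, 0.26, -0.138, 1.173, 0, 1.571], TCP at [0.194, -0.488, 0.231] pointing down, gripper open.
Joint ranges: [-2.78, 2.78], [-0.83, 1.72], [-1.28, 1.37], [-1.9, 2.12], [-1.57, 1.48], [-3.14, 3.14]. Speed limits (rad/s): [2.57, 2.57, 3.14, 3.14, 3.14, 3.14].

## Interface

Orientations are given as a unit quaternion [x, y, z, w].
In Python, from workcell import ctrl gives the robot as it stands.
- The arm moves only by the tool servo_tool, never from a script. Its argument "increments" is a list of rows, each a list of 2 entries, a list of its own where there are three numbers: the shift along the world's x, y, z in mm, then the turn about the world's z in degrees. In form: [[[tx, ty, tz], yaw], ...]. A call has 1 to 5 rows; each row is the pose to reach, as a shift and turn from the pose commanded when the call began; what a row does not reach only later rows make up. A row lasts 1/10 s, in which the tool goes at most 50 mm and 8.59 degrees, less where a joint would pass 70% of its speed; a pose out of reach is approached as far as the arm can. A call with a gripper value outside its range is refused whole. "fingers" is the opening in per cent of the stroke, from 0 (shut) to 100 (fully open), set as the call begins (left out, the last holds). The fingers move at their own pace and stop on an object; "grip_force" is the grip in N (left out, the last holds). Time passes only in rows, so rows that repeat a pose let the fingers close. It gives the time, the measured TCP pose, the force and the opening at its end, in the units of the state.
- ctrl.state(): the state, without advancing time (a new reading comes with each control period).
- ctrl.read_camera(name): name is "scene" or "top" or "wrist"; returns a dict with "color" (420x560x3 uint8, blue, green, red), "fov_y" (degrees; the focal length in pixels is half the picture's height over the tangent of half this angle, whatever the lens; pixels are square), "cx", "cy" (the principal point, pixels), "R" (3x3) and "t" (3): a world point X has camera coordinates R X + t. Camera axes: x right, y down, z forward; pixel columns grow to the right and rows downward; lengths in m; the calibration is good to about 2 mm. A picture is of the moment at which its call begins. There is no depth.
- ctrl.hand_in(): hands the job in, once; it reports no verdict.
Trained networks look in a picture, given as the dict that the camera call returned (one of the last four; its "shot" number tells which), for a name from the list of things; names that differ only in an ending like _2 or _b are one class to them, and where a whole thing is asked for, a point or a joint stands for the part that bears it (a point fixed in the world has none). Each returns a list of dicts, best first, with "score" (0 to 1); they miss things now and then, are a little off and sometimes report something else, mostly with a low value. They report only what shows in the picture. A call takes as long as a camera call. They do not tell look-alikes from the thing itself.
- ctrl.boxes_of(picture, target): "location" ([column, row] in pixels, amid what is visible of it).
- ctrl.pinpoint(picture, target): "location" ([column, row] in pixels: a listed point, or the origin of a listed thing).
The state is a dict: "time_s": time; "joint_positions": joint angles; "joint_velocities": joint speeds; "joint_efforts": joint torques, N m; "position": TCP position; "tool_rot": TCP orientation; "force": force on the tool from outside, world axes, zero at the start; "torque": the same for the moment, N m; "grip_width": finger opening in m.
Only numpy, scipy, OpenCV 4.12 (cv2) and the standard library are available. Lean on these libraries where they do the work, as an engineer would, in place of code of your own. Each camera call takes 0.05 s, during which the arm holds its last target. There are 200 camera calls.

## Task

Take the one brass hose fitting out of the tan tray of mixed fittings and stand it upright in the round pocket of the blue block, its foot down on the pocket floor. Set it down rather than letting it drop, and leave the other fittings standing where they are in the tray.

Things in the scene. Friction and masses are not known exactly. Their poses are not given: they have to be found in the camera images.
- brass_fitting: The part to take: yellow brass hose fitting, 55 mm tall, 40 to 85 g. Hexagonal foot 12 mm high, 24 mm across flats (28 mm over corners); above it an upright round tail of 16 mm diameter with small barbs, gripped best about 38 mm above the underside. Origin at the centre of the underside, z up the tail. It stands in the tan tray among three others, in any of four places.
- tray: Fixed tan tray, 225 x 132 mm, 7 mm floor, 4 mm walls up to 40 mm high. Origin under its centre, x along its length, z up. The four fittings stand in two columns at least 80 mm apart along x, the two of a column at least 46 mm apart along y. Fingers closing along x have most room: 50 mm from a tail's axis to the nearest wall or other fitting.
- steel_fitting_a: Bright grey steel fitting, same shape and size as the brass one, standing in the same tray; origin at the centre of its underside, z up its tail. A bystander.
- steel_fitting_b: Bright grey steel fitting, same shape and size as the brass one, standing in the same tray; origin at the centre of its underside, z up its tail. A bystander.
- black_fitting: Black plastic fitting, same shape and size as the brass one, standing in the same tray; origin at the centre of its underside, z up its tail. A bystander.
- nest_hole0 (a point): Centre of the mouth of the round pocket, in the top face of a fixed blue block 110 x 110 x 22 mm with a small screw in each corner; pocket about 47 mm diameter and 8 mm deep, so its floor lies 8 mm below this point and 14 mm above the bench. z up. Nothing else stands on the block.
Things that resemble listed ones, but are neither listed nor needed, are in the scene too. Several things have the shape of the brass_fitting; the one meant has the colours described above. There is more than one size of the part that bears nest_hole0; the job needs the larger.

How it is judged:
On the way:
1. the brass fitting is lifted clear of the tray in the fingers (height (world z) of brass_fitting above 0.045 m and contact force between the fingers and brass_fitting above 0.5 N), for 0.1 s.
At the end, for the whole second after the job is handed in: The brass fitting stands at rest in the pocket: foot within 12 mm of the pocket's centre and down on the pocket floor (at least 5 mm below the mouth), upright within 10 degrees. The two steel fittings and the black one stand in the tray within 20 mm of where they began, leaning less than 20 degrees (horizontal distance between brass_fitting and nest_hole0 below 0.012 m and z of brass_fitting in the frame of nest_hole0 below -0.005 m and angle between brass_fitting's own z axis and vertical below 0.17 rad and linear speed of brass_fitting below 0.02 m/s and distance of each of steel_fitting_a, steel_fitting_b, black_fitting from where it was at the start of the episode below 0.02 m and angle between each of steel_fitting_a, steel_fitting_b, black_fitting's own z axis and vertical below 0.35 rad); the robot touches nothing.
It fails at once if another fitting is shifted more than 20 mm or tipped over (distance of any of steel_fitting_a, steel_fitting_b, black_fitting from where it was at the start of the episode above 0.02 m or angle between any of steel_fitting_a, steel_fitting_b, black_fitting's own z axis and vertical above 0.35 rad).
It fails at once if the brass fitting is dropped (falls free of the fingers faster than 0.6 m/s, a fall of about 18 mm) (linear speed of brass_fitting above 0.6 m/s and contact force between the fingers and brass_fitting below 0.05 N).
It also fails if it takes over 32 s, if anything falls off the work surface, if the arm or the gripper's body presses on something with over 40 N, if the wrist force passes 120 N, or if a joint passes its speed limit or range.

## Working session

There is one attempt and no reset: what is moved stays moved. The work goes in short steps, Python scripts to look and compute and a tool call to move; the robot and the scene stay as the last step left them, time stands still between calls to the robot, and variables do not carry over. Pictures are saved under pics/ and viewed, on a budget of 10 in all, crops included, one or two more only if the job needs it, and the job is handed in when it is done.

Besides the shell and the picture viewer there is one more tool, called as a command line: name --argument value ..., lists and objects as JSON in quotes. servo_tool: Moves the arm, as the interface text tells. Its arguments: {"type":"object","properties":{"increments":{"type":"array","items":{"type":"array"}},"fingers":{"type":"number"},"grip_force":{"type":"number"}},"required":["increments"]}

```bash
mkdir -p pics; cat > h.py <<'E'
import numpy as np, cv2
from workcell import ctrl
def ray(p,uv,z):
    f=p["color"].shape[0]/2/np.tan(np.radians(p["fov_y"])/2)
    d=np.array([(uv[0]-p["cx"])/f,(uv[1]-p["cy"])/f,1]); R=np.array(p["R"]);t=np.array(p["t"])
    c=-R.T@t; w=R.T@d; return (c+w*(z-c[2])/w[2]).round(4)
def proj(p,X):
    f=p["color"].shape[0]/2/np.tan(np.radians(p["fov_y"])/2)
    q=np.array(p["R"])@X+np.array(p["t"]); return (q[:2]/q[2]*f+[p["cx"],p["cy"]]).round(1)
E
python3 - <<'E'
from h import *
ims=[]
for n in("scene","top"):
    p=ctrl.read_camera(n); ims.append(p["color"])
    print(n,p["fov_y"],-np.array(p["R"]).T@np.array(p["t"]))
    for k,z in(("brass_fitting",.007),("tray",0),("nest_hole0",.022)):
        for d in ctrl.pinpoint(p,k): print(k,np.round(d["location"]),round(d["score"],2),ray(p,d["location"],z))
    cv2.imwrite(f"pics/{n}.png",p["color"])
print(ctrl.state())
E
```

```text
scene 46.24042211062308 [ 0.03441943 -0.82356729  0.80765918]
brass_fitting [350. 296.] 0.52 [ 0.5097 -0.2616  0.007 ]
brass_fitting [305. 341.] 0.52 [ 0.3658 -0.3185  0.007 ]
tray [350. 286.] 0.95 [ 0.5324 -0.2306  0.    ]
top 54.379835894749064 [0.39328656 0.0267207  1.28613534]
brass_fitting [368. 260.] 0.63 [ 0.3594 -0.212   0.007 ]
brass_fitting [382. 210.] 0.44 [ 0.5133 -0.2611  0.007 ]
brass_fitting [398. 255.] 0.4 [ 0.3715 -0.3067  0.007 ]
tray [368. 201.] 0.66 [ 0.5455 -0.2203  0.    ]
nest_hole0 [174. 196.] 0.75 [0.5739 0.386  0.022 ]
nest_hole0 [222. 208.] 0.69 [0.5305 0.2358 0.022 ]
{'time_s': 0.4, 'joint_positions': array([-1.19201923e+00,  2.60100898e-01, -1.38289260e-01,  1.17271468e+00,
        2.20072055e-05,  1.57079743e+00]), 'joint_velocities': array([-0.00062852, -0.00082386,  0.00245846, -0.00125695, -0.00091235,
       -0.00096443]), 'joint_efforts': array([-2.46711006e-04, -4.05164480e+01,  2.53867543e+01,  6.30606548e-03,
        8.02836666e-06, -1.44010521e-06]), 'position': array([ 0.19410061, -0.48767653,  0.2311796 ]), 'tool_rot': array([ 0.39699855,  0.58527464, -0.39686321,  0.58510284]), 'force': array([ 0.05831609, -0.22710793, -0.52345168]), 'torque': array([0.01189512, 0.02743918, 0.00146694]), 'grip_width': 0.08520810644995166}
```

View pics/top.png

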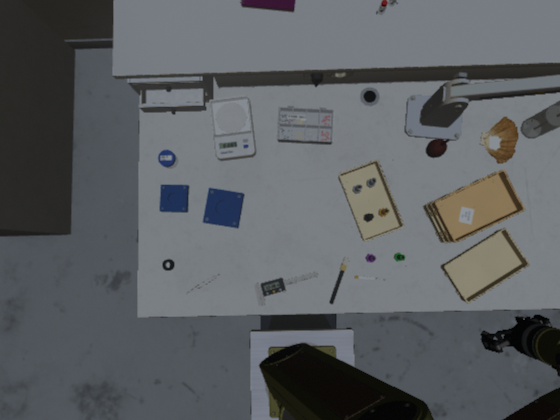

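View pics/scene.png

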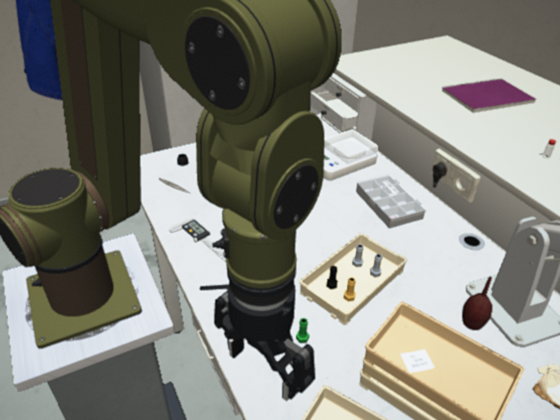

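The top view shows the brass fitting at (383,211) and the larger blue block at (222,208). In the scene view the brass fitting is at (350,290). The tray's long axis lies about 18° from world x, so I'm turning the jaws from -68° to 18° while moving above the fitting.

servo_tool --increments '[[[30, 20, 0], 8], [[60, 43, 0], 16], [[90, 64, 0], 24], [[120, 85, 0], 32], [[150, 107, 0], 40]]' --fingers 100

```text
time_s: 0.9
position: [0.3452, -0.38, 0.2314]
tool_rot: [0.171, 0.686, -0.171, 0.686]
force: [0.1, -0.9, -0.0]
grip_width: 0.0854
```

servo_tool --increments '[[[30, 20, 0], 8], [[60, 43, 0], 16], [[90, 64, 0], 24], [[120, 85, 0], 32], [[150, 107, 0], 40]]'

```text
time_s: 1.4
position: [0.4953, -0.2728, 0.2313]
tool_rot: [-0.074, 0.703, 0.074, 0.703]
force: [-0.2, -0.7, -0.2]
grip_width: 0.0854
```

servo_tool --increments '[[[19, 13, 0], 6.7], [[19, 13, 0], 6.7], [[19, 13, 0], 6.7], [[19, 13, 0], 6.7]]'

```text
time_s: 1.8
position: [0.5123, -0.2612, 0.2313]
tool_rot: [-0.112, 0.698, 0.112, 0.698]
force: [-0.0, 0.1, -0.0]
grip_width: 0.0856
```

```bash
python3 - <<'E'
from h import *
print({k:np.round(v,3) for k,v in ctrl.state().items() if k in("position","joint_positions","time_s","force","tool_rot")})
for n in("wrist","top"):
    p=ctrl.read_camera(n); print(n,-np.array(p["R"]).T@np.array(p["t"]))
    im=p["color"]; hsv=cv2.cvtColor(im,cv2.COLOR_BGR2HSV)
    for d in ctrl.pinpoint(p,"brass_fitting"): print(np.round(d["location"]),round(d["score"],2),ray(p,d["location"],.007))
    m=cv2.inRange(hsv,(12,150,90),(30,255,255)); N,_,s,c=cv2.connectedComponentsWithStats(m)
    for i in range(1,N):
        if s[i,4]>25: print("blob",s[i],c[i].round(1),ray(p,c[i],.03))
    cv2.imwrite(f"pics/{n}2.png",im)
E
```

```text
{'time_s': np.float64(1.8), 'joint_positions': array([-0.471,  0.347, -0.013,  1.212, -0.   ,  0.78 ]), 'position': array([ 0.512, -0.261,  0.231]), 'tool_rot': array([-0.112,  0.698,  0.112,  0.698]), 'force': array([-0.047,  0.059, -0.043])}
wrist [ 0.48537962 -0.18151398  0.37412611]
[274. 182.] 0.98 [ 0.5067 -0.267   0.007 ]
[168. 176.] 0.66 [ 0.3749 -0.3017  0.007 ]
[174. 106.] 0.59 [ 0.3653 -0.2169  0.007 ]
blob [129  48   7  10  50] [131.8  52.3] [ 0.3204 -0.1762  0.03  ]
blob [267 172  18  16  94] [275.5 178.2] [ 0.505  -0.2565  0.03  ]
blob [269 185  13  13  59] [275.  190.5] [ 0.5091 -0.2712  0.03  ]
top [0.39328656 0.0267207  1.28613534]
[381. 215.] 0.65 [ 0.498  -0.2582  0.007 ]
[396. 258.] 0.56 [ 0.3648 -0.3008  0.007 ]
[367. 263.] 0.4 [ 0.3502 -0.2097  0.007 ]
```

View pics/wrist2.png

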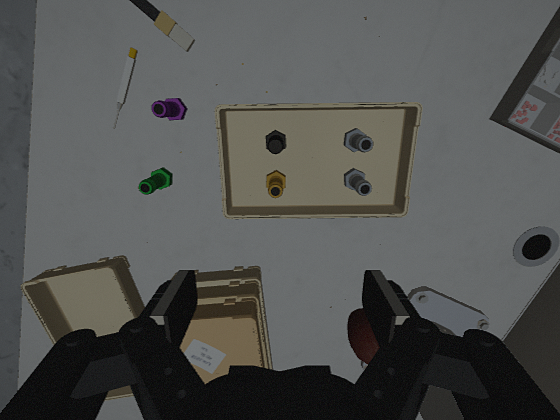

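The wrist view shows the jaws parallel to the tray's long side. The brass fitting stands with its foot at about (276,181) and its tail top at about (275,191); the black one is beside it at (275,140).

```bash
python3 - <<'E'
from h import *
p=ctrl.read_camera("wrist")
print(ray(p,(276,180),.015),ray(p,(275,191),.062))
print(proj(p,np.array([.507,-.263,.007])),proj(p,np.array([.507,-.263,.062])))
im=p["color"]; cv2.imwrite("pics/c.png",cv2.resize(im[120:230,215:365],None,fx=5,fy=5,interpolation=cv2.INTER_CUBIC))
E
```

```text
[ 0.5075 -0.2621  0.015 ] [ 0.5074 -0.2637  0.062 ]
[275.5 179.1] [274.9 190.3]
```

View pics/c.png

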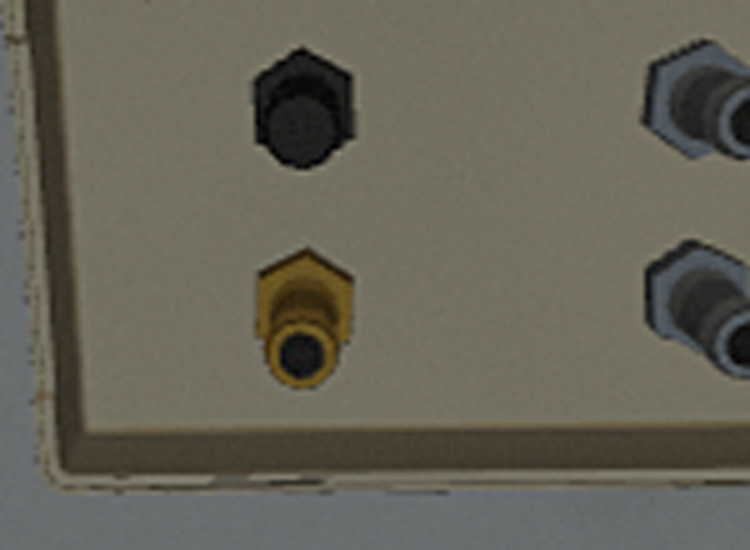

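Crop: the brass tail top is at (302,353), i.e. (275.4,190.6) in the full picture, which puts the axis at (0.5075, -0.2635). I'm closing the fingers to 55% so they clear the wall, then descending.

servo_tool --increments '[[[-5, -2, 0], 0], [[-5, -2, -25], 0], [[-5, -2, -50], 0], [[-5, -2, -75], 0], [[-5, -2, -100], 0]]' --fingers 55

```text
time_s: 2.55
position: [0.5076, -0.2631, 0.1306]
tool_rot: [-0.113, 0.698, 0.113, 0.698]
force: [-0.1, 1.3, -1.4]
grip_width: 0.0467
```

servo_tool --increments '[[[0, 0, 0], 0], [[0, 0, -10], 0], [[0, 0, -20], 0], [[0, 0, -30], 0], [[0, 0, -30], 0]]'

```text
time_s: 3.05
position: [0.5074, -0.2624, 0.1002]
tool_rot: [-0.113, 0.699, 0.113, 0.697]
force: [-0.2, 0.1, -0.0]
grip_width: 0.0472
```

```bash
python3 - <<'E'
from h import *
s=ctrl.state();print(s["position"],s["grip_width"],s["time_s"])
p=ctrl.read_camera("wrist")
print(proj(p,np.array([.5075,-.2635,.062])),proj(p,s["position"]))
cv2.imwrite("pics/w3.png",p["color"])
E
```

```text
[ 0.50737256 -0.26238877  0.10016592] 0.04722152042900373 3.05
[280.1 242.4] [280.5 270. ]
```

View pics/w3.png

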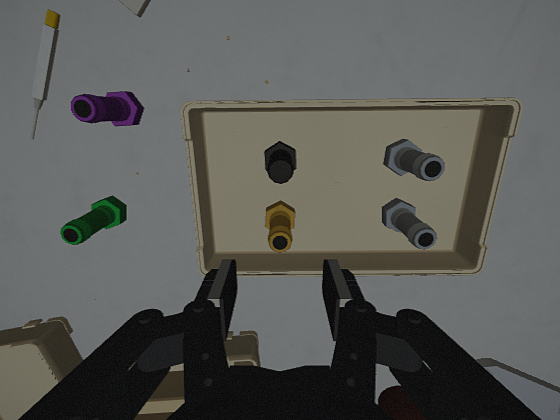

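The brass tail top is at (280,241), within a pixel of the prediction and centred between the fingers. Going down and gripping.

servo_tool --increments '[[[0, -1, -20], 0], [[0, -1, -40], 0], [[0, -1, -60], 0], [[0, -1, -73], 0], [[0, -1, -73], 0]]'

```text
time_s: 3.6
position: [0.507, -0.2632, 0.0269]
tool_rot: [-0.112, 0.699, 0.114, 0.697]
force: [0.3, -0.6, -0.6]
grip_width: 0.0474
```

servo_tool --increments '[[[0, 0, 0], 0], [[0, 0, 0], 0], [[0, 0, 0], 0], [[0, 0, 0], 0], [[0, 0, 0], 0]]' --fingers 0 --grip_force 40

```text
time_s: 4.1
position: [0.5091, -0.2643, 0.0294]
tool_rot: [-0.114, 0.697, 0.113, 0.699]
force: [0.0, 0.4, 5.0]
grip_width: 0.0142
```

servo_tool --increments '[[[0, 0, 0], 0], [[0, 0, 3], 0], [[0, 0, 8], 0], [[0, 0, 16], 0], [[0, 0, 30], 0]]'

```text
time_s: 4.6
position: [0.5072, -0.2633, 0.058]
tool_rot: [-0.113, 0.699, 0.114, 0.697]
force: [0.7, 0.7, -0.2]
grip_width: 0.0143
```

servo_tool --increments '[[[0, 0, 20], 0], [[0, 0, 45], 0], [[0, 0, 70], 0], [[0, 0, 95], 0], [[0, 0, 95], 0]]'

```text
time_s: 5.1
position: [0.5105, -0.265, 0.1574]
tool_rot: [-0.115, 0.696, 0.112, 0.7]
force: [0.4, -0.3, -1.5]
grip_width: 0.0142
```

```bash
python3 - <<'E'
from h import *
s=ctrl.state();print(s["position"],s["grip_width"],s["time_s"],s["force"])
for n in("top","wrist"):
    p=ctrl.read_camera(n); im=p["color"]; cv2.imwrite(f"pics/{n}4.png",im)
    print(n,[(np.round(d["location"],1),round(d["score"],2),ray(p,d["location"],.022)) for d in ctrl.pinpoint(p,"nest_hole0")])
    if n=="top":
        m=cv2.inRange(cv2.cvtColor(im,cv2.COLOR_BGR2HSV),(105,120,40),(125,255,255)); N,_,st,c=cv2.connectedComponentsWithStats(m)
        for i in range(1,N):
            if st[i,4]>200: print(st[i],c[i],ray(p,c[i],.022))
E
```

```text
[ 0.51047665 -0.26500617  0.15743167] 0.014155629067849796 5.1 [ 0.41575254 -0.26947105 -1.48798395]
top [(array([173.3, 194.5]), 0.66, array([0.5771, 0.3897, 0.022 ])), (array([224.6, 206.3]), 0.64, array([0.536 , 0.2289, 0.022 ]))]
[160 185  28  27 676] [173.61094675 197.74704142] [0.5668 0.3887 0.022 ]
[ 204  188   39   39 1149] [223.13751088 207.44908616] [0.5325 0.2335 0.022 ]
wrist []
```

View pics/wrist4.png

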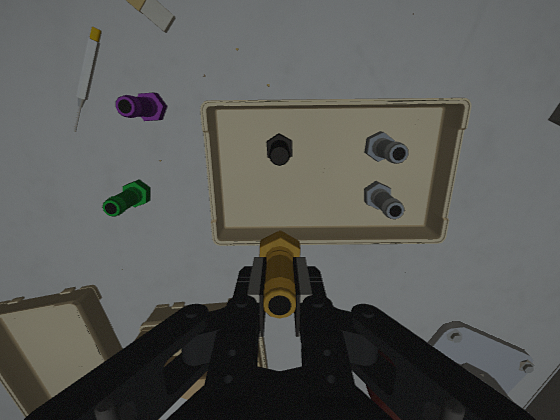

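The brass fitting is held upright between the fingers at (280,270), and the other three stand undisturbed. Carrying it to about 60 mm short of the larger nest for a close look.

servo_tool --increments '[[[0, 20, 0], 0], [[0, 55, 0], 0], [[0, 95, 0], 0], [[5, 135, 0], 0], [[10, 175, 0], 0]]'

```text
time_s: 5.8
position: [0.5168, -0.0872, 0.1518]
tool_rot: [-0.112, 0.699, 0.113, 0.697]
force: [0.8, 0.1, -1.4]
grip_width: 0.0142
```

servo_tool --increments '[[[2, 40, 0], 0], [[4, 80, 0], 0], [[6, 120, 0], 0], [[8, 160, 0], 0], [[10, 200, 0], 0]]'

```text
time_s: 6.3
position: [0.5269, 0.1126, 0.1518]
tool_rot: [-0.113, 0.699, 0.113, 0.697]
force: [0.8, -0.4, -0.7]
grip_width: 0.0142
```

servo_tool --increments '[[[2, 30, 0], 0], [[4, 52, 0], 0], [[4, 65, 0], 0], [[4, 65, 0], 0], [[4, 65, 0], 0]]'

```text
time_s: 6.8
position: [0.5315, 0.1754, 0.1526]
tool_rot: [-0.113, 0.699, 0.113, 0.697]
force: [0.1, 0.8, -0.8]
grip_width: 0.0144
```

```bash
python3 - <<'E'
from h import *
s=ctrl.state();print(s["position"],s["grip_width"],s["time_s"],s["force"])
p=ctrl.read_camera("wrist"); im=p["color"]; cv2.imwrite("pics/w5.png",im)
print([(np.round(d["location"],1),round(d["score"],2),ray(p,d["location"],.022)) for d in ctrl.pinpoint(p,"nest_hole0")])
print([(np.round(d["location"],1),round(d["score"],2)) for d in ctrl.pinpoint(p,"brass_fitting")])
print(ray(p,(280,250),.022))
E
```

```text
[0.53148927 0.17539443 0.15255877] 0.014359123365187958 6.8 [ 0.10300508  0.80826695 -0.84433691]
[(array([300.4, 146.9]), 0.69, array([0.5326, 0.2303, 0.022 ]))]
[(array([276.2, 249.1]), 0.95)]
[0.5481 0.1247 0.022 ]
```

View pics/w5.png

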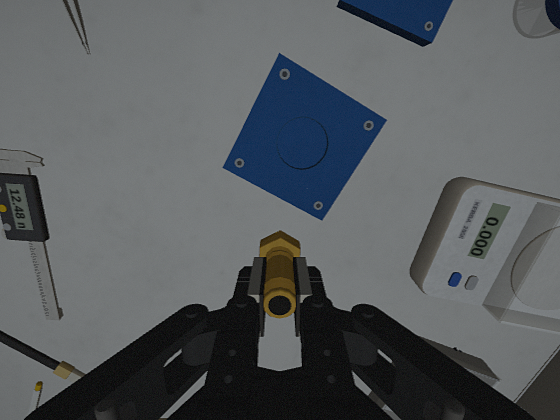

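The wrist view shows the pocket circle centred at about (302.5,142), and the mean of the four screws agrees. The network's point is about 5 px off.

```bash
python3 - <<'E'
from h import *
s=ctrl.state()
p=ctrl.read_camera("wrist"); print(ray(p,(302.5,142),.022),s["position"])
for dz in(-.026,-.02,0,.03,.036): print(dz,proj(p,s["position"]+[0,0,dz]))
E
```

```text
[0.5337 0.2347 0.022 ] [0.53193901 0.17492766 0.15314087]
-0.026 [280.4 249. ]
-0.02 [280.4 253.3]
0 [280.5 270. ]
0.03 [280.7 303.9]
0.036 [280.8 312.4]
```

servo_tool --increments '[[[1, 20, 0], 0], [[2, 45, 0], 0], [[2, 59, 0], 0], [[2, 59, -20], 0], [[2, 59, -45], 0]]'

```text
time_s: 7.5
position: [0.5356, 0.2358, 0.1092]
tool_rot: [-0.113, 0.697, 0.113, 0.699]
force: [1.2, 0.5, -1.1]
grip_width: 0.0139
```

servo_tool --increments '[[[0, 0, -15], 0], [[0, 0, -30], 0], [[0, 0, -45], 0], [[0, 0, -52], 0], [[0, 0, -52], 0]]'

```text
time_s: 8.0
position: [0.5333, 0.2345, 0.0554]
tool_rot: [-0.113, 0.699, 0.113, 0.697]
force: [-0.1, -0.3, -1.0]
grip_width: 0.0139
```

```bash
python3 - <<'E'
from h import *
s=ctrl.state();print(s["position"],s["grip_width"],s["force"])
p=ctrl.read_camera("wrist"); cv2.imwrite("pics/w6.png",p["color"])
print("pocket px",proj(p,np.array([.5337,.2347,.022])), "tcp",proj(p,s["position"]))
E
```

```text
[0.53329302 0.2344559  0.05535335] 0.013867467096727062 [-0.0594195  -0.28634392 -0.96638469]
pocket px [281.2 243.8] tcp [280.6 270. ]
```

View pics/w6.png

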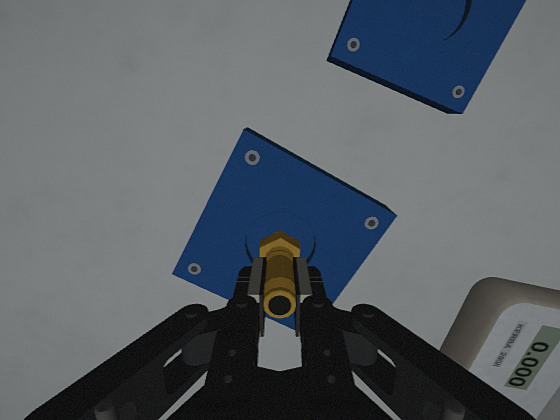

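The pocket circle spans columns 245–316 with its centre near (281,246), right under the fitting. Lowering slowly until contact.

servo_tool --increments '[[[0, 0, -5], 0], [[0, 0, -10], 0], [[0, 0, -13], 0], [[0, 0, -15], 0], [[0, 0, -16], 0]]'

```text
time_s: 8.55
position: [0.534, 0.2352, 0.0401]
tool_rot: [-0.113, 0.698, 0.113, 0.698]
force: [-0.5, 0.2, -0.4]
grip_width: 0.0143
```

servo_tool --increments '[[[0, 0, -1], 0], [[0, 0, -2], 0], [[0, 0, -2], 0]]'

```text
time_s: 8.85
position: [0.5341, 0.2352, 0.0382]
tool_rot: [-0.113, 0.698, 0.113, 0.698]
force: [0.1, -0.3, -1.1]
grip_width: 0.014
```

servo_tool --increments '[[[0, 0, -1], 0], [[0, 0, -1], 0], [[0, 0, -1], 0]]'

```text
time_s: 9.15
position: [0.5341, 0.2352, 0.0373]
tool_rot: [-0.113, 0.698, 0.113, 0.698]
force: [0.8, -0.6, -0.4]
grip_width: 0.0145
```

servo_tool --increments '[[[0, 0, -1], 0], [[0, 0, -1], 0], [[0, 0, -1], 0]]'

```text
time_s: 9.45
position: [0.5343, 0.2353, 0.0364]
tool_rot: [-0.113, 0.698, 0.113, 0.698]
force: [0.7, -0.5, 0.5]
grip_width: 0.014
```

servo_tool --increments '[[[0, 0, -1], 0], [[0, 0, -1], 0], [[0, 0, -1], 0]]'

```text
time_s: 9.75
position: [0.5343, 0.2354, 0.0363]
tool_rot: [-0.113, 0.698, 0.113, 0.698]
force: [-1.6, -1.6, 6.1]
grip_width: 0.0144
```

Contact with the floor (6 N at z≈0.036). Releasing and backing straight up.

servo_tool --increments '[[[0, 0, 0], 0], [[0, 0, 0], 0], [[0, 0, 0], 0], [[0, 0, 0], 0], [[0, 0, 0], 0]]' --fingers 55

```text
time_s: 10.25
position: [0.534, 0.2352, 0.0351]
tool_rot: [-0.113, 0.698, 0.113, 0.698]
force: [-0.7, 0.3, 0.1]
grip_width: 0.047
```

servo_tool --increments '[[[0, 0, 8], 0], [[0, 0, 25], 0], [[0, 0, 50], 0], [[0, 0, 80], 0], [[0, 0, 110], 0]]'

```text
time_s: 10.75
position: [0.5339, 0.2351, 0.1468]
tool_rot: [-0.113, 0.698, 0.113, 0.698]
force: [0.7, -0.2, -0.2]
grip_width: 0.0473
```

servo_tool --increments '[[[0, -25, 10], 0], [[0, -50, 10], 0], [[0, -50, 10], 0], [[0, -50, 10], 0]]'

```text
time_s: 11.15
position: [0.5342, 0.1851, 0.1558]
tool_rot: [-0.112, 0.698, 0.113, 0.698]
force: [-0.4, -0.4, 0.1]
grip_width: 0.0469
```

```bash
python3 - <<'E'
from h import *
s=ctrl.state();print(s["position"],s["grip_width"],s["force"],s["time_s"])
p=ctrl.read_camera("wrist"); a=p["color"]; q=ctrl.read_camera("top")["color"]
print("expected foot/top px",proj(p,np.array([.5337,.2347,.014])),proj(p,np.array([.5337,.2347,.069])))
print([(np.round(d["location"],1),round(d["score"],2),ray(p,d["location"],.014)) for d in ctrl.pinpoint(p,"brass_fitting")])
cv2.imwrite("pics/w7.png",np.hstack([cv2.resize(a[60:280,180:400],(400,400)),cv2.resize(q[150:250,325:425],(400,400))]))
E
```

```text
[0.53421646 0.18510512 0.15581501] 0.046859778279027244 [-0.40269879 -0.43076602  0.08034195] 11.15
expected foot/top px [295.7 150.5] [299.4 159.7]
[(array([292.2, 148.3]), 0.96, array([0.5298, 0.2356, 0.014 ]))]
```

View pics/w7.png

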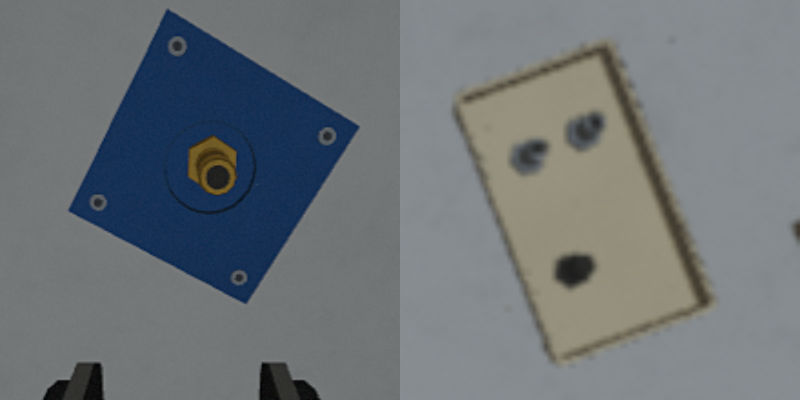

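The brass fitting stands upright in the pocket, foot at about (212,165) against a circle centre of (210,167). The other three still stand in the tray, and the gripper is clear.

```bash
python3 -c "
from workcell import ctrl
print(ctrl.hand_in())"
```

```text
the job is handed in; nothing more can be done
None
```

I took the brass fitting out of the tray by its tail and stood it in the pocket of the larger blue block. I lowered it until it touched the pocket floor (about 6 N), then released it and drew the gripper clear. I handed the job in at about 11 s of the 32 s allowed; no verdict was reported.

**Last checks:** The final pictures show the fitting upright and within a few millimetres of the pocket's centre. The two steel fittings and the black one are still standing in the tray, apparently where they began; I judged this by eye and did not measure it. The robot was touching nothing.

**Disagreements:** The network's pocket point was about 5 px (about 4 mm) from the pocket circle and the four screws, so I used those instead. Its last reading of the fitting's foot was about 4 mm from the pocket centre, within the 12 mm allowed.

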